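# Set the hatches of the sign-light test boxes right

## Task

The wrong hatch is standing open on the sign-light test boxes. With the fingertips, first press the open, wide battery hatch all the way down and let go so that it stays latched shut; then press the latched, narrow fuse hatch once at its free edge so that it pops, and leave it standing open. Only press: neither lift nor shift any of the other things on the table.

Things in the scene. Friction and masses are not known exactly. Their poses are not given: they have to be found in the camera images.
- battery_box: battery box: grey, screwed down, 140 mm wide (y), 130 deep (x), body 60 high; origin at the centre of its underside. White hatch in its top, 110 mm wide, 98 long, 10 thick, hinged at its far (+x) side, 50 mm from the box centre, 60 mm up; opens upward, free edge towards the robot (-x). Latched it lies level, top face at z = 68 mm, 8 mm proud of the body.
- fuse_box: fuse box: grey, screwed down, 94 mm wide (y), 130 deep (x), body 60 high; origin at the centre of its underside. White hatch in its top, 64 mm wide, 98 long, 10 thick, hinged at its far (+x) side, 50 mm from the box centre, 60 mm up; opens upward, free edge towards the robot (-x). Latched it lies level, top face at z = 68 mm, 8 mm proud of the body.
- battery_press (a point): ribbed pressing place of the battery hatch: on the centre line of its top face, 80 mm from the hinge, 20 mm from the free edge (30 mm in front of the box centre when shut); moves with the hatch: z = 68 mm latched, 63 mm at the hard stop, about 112 mm open. Press to the stop: a force stop under 15 N may trip too early. Axes of the hatch: x towards the hinge, z out of the top face.
- fuse_press (a point): ribbed pressing place of the fuse hatch: on the centre line of its top face, 80 mm from the hinge, 20 mm from the free edge (30 mm in front of the box centre when shut); moves with the hatch: z = 68 mm latched, 63 mm at the hard stop, about 112 mm open. Press to the stop: a force stop under 15 N may trip too early. Axes of the hatch: x towards the hinge, z out of the top face.
- battery_hatch (a joint): angle of the battery hatch (rad): about 0 latched, -0.065 pressed to its stop, 0.60 open at its stop; open at the start. A spring lifts it (2 to 4 N at the pressing place). Push-push catch: pressed below -0.055 (4.5 mm at the pressing place) and let go, a latched hatch springs open, an open one stays latched; a shallower press changes nothing.
- fuse_hatch (a joint): angle of the fuse hatch (rad): about 0 latched, -0.065 pressed to its stop, 0.60 open at its stop; latched at the start. A spring lifts it (2 to 4 N at the pressing place). Push-push catch: pressed below -0.055 (4.5 mm at the pressing place) and let go, a latched hatch springs open, an open one stays latched; a shallower press changes nothing.
- fuse_catch (a joint): hidden follower pin of the fuse hatch's catch, sideways position (m): 0 while latched, 0.002 to 0.006 while the hatch is pressed down, about -0.012 once the hatch has popped open. Nothing to handle: it only tells whether the hatch has popped before.
- accent: small gold channel-letter accent with a green face, 60x38 mm, 49 mm high, standing between the two boxes; origin at the centre of its underside (bystander, loose)
- led_module: white light module, 93x19 mm, 13 mm high, lying behind the boxes (bystander, loose)
- tape_roll: roll of masking tape, 104 mm across, 25 mm high, lying flat to the left of the boxes (bystander, loose)
- sanding_block: dark sanding block, 99x67 mm, 24 mm high, to the right of the boxes (bystander, loose)
- pliers: blue-handled pliers, 206 mm long, 17 mm high, lying to the left of the boxes (bystander, loose)

How it is judged:
By the outcome, as a careful person would: the job done as asked, in the order asked, and still so for the second after the job is handed in, with the robot touching nothing.
It also fails if it takes over 42 s, if anything falls off the work surface, if the arm or the gripper's body presses on something with over 40 N, if the wrist force passes 120 N, or if a joint passes its speed limit or range.

## Robot

A 6-joint arm with a two-finger parallel gripper is mounted at the origin on a cart in front of the work surface, level with it; the furniture and walls round the work are solid. World frame = base frame: x ahead of the robot, y to its left, z up, the work surface at z = 0. Lengths are in m, angles in rad, forces in N, time in s.
With the tool pointing down it reaches from about 0.275 to 0.875 m from the base axis. Payload 12.5 kg.
Tool frame: the origin (TCP) lies on the centre line of the jaws, within the pads' length; the fingertips stand r.finger_overhang ahead of it and the grasp point (between the pads) lies 3 mm ahead of it (r.finger_overhang is the distance from the TCP to the fingertips, in m); z points along the fingers, y is the line along which they close (so a half turn about z gives the same grasp; the last joint's range is limited). The gripper opens to 85 mm and grips with 20 to 120 N. Pads are 22 mm wide; open, the fingers measure 114 mm over their backs; the gripper's body (76 mm by 85 mm) begins 54 mm behind the grasp point. The pads swing forward as they close: fully open they stand 13 mm farther back than shut.
Start: joints at [1.078, 0.351, 1.652, -0, 1.139, -0.085], TCP at [0.218, 0.505, 0.253] pointing down, gripper open.
Joint ranges: [-2.75, 2.75], [-0.79, 2.1], [0.01, 2.65], [-1.57, 4.71], [0.07, 3.14], [-2.87, 2.87]. Speed limits (rad/s): [2.22, 2.22, 2.79, 3.14, 3.14, 3.14].

## Interface

Orientations are given as a unit quaternion [x, y, z, w].
In Python, from cell import r, optics gives the robot as it stands. The module is installed in compiled form; this text tells all that it offers. Calls block until the motion is done:
- r.move_to(position, orientation): joint-space move of the TCP to a pose.
- r.move_linear(position, rot=None, vel=0.15): straight line of the TCP; rot=None keeps the orientation; vel is the mean speed in m/s.
- r.set_joints(angles): joint-space move.
- r.set_gripper(opening, squeeze=None): opening from 0.0 (shut) to 1.0 (fully open); squeeze is the grip in N (None keeps the last); returns when the fingers have stopped.
- r.sleep(seconds).
- r.inverse_kinematics(position, orientation): joint angles nearest the present ones, or None.
- optics.get_image(name): name is "scene" or "side" or "wrist"; returns a dict with "pixels" (420x560x3 uint8, red, green, blue), "depth" (420x560 float32, m along the optical axis (not along the pixel's ray), 0 where there is no reading), "fx", "fy", "cx", "cy" (pixels), "D" ([k1, k2, p1, p2, k3] as OpenCV has them; the pictures are not rectified), "camera_from_world" (4x4, takes a point from world to camera coordinates); the wrist camera has in their place "mount" (4x4, takes a point from camera to tool coordinates, whose origin is the TCP and whose axes are the flange's). Camera axes: x right, y down, z forward; pixel columns grow to the right and rows downward; lengths in m; the calibration is good to about 2 mm. A picture is of the moment at which its call begins: read the wrist's pose just before it.
A pose or a line that the arm cannot do raises r.PlanningError and nothing moves.
- r.hand_in(): hands the job in; it is judged then, once.
Readings, each from a call of its own:
- r.current_t(): time.
- r.current_q(): joint angles.
- r.current_qvel(): joint speeds.
- r.current_effort(): joint torques, N m.
- r.current_tool_pos(): TCP position.
- r.current_ee_rot(): TCP orientation.
- r.current_contact_force(): force on the tool from outside, world axes, zero at the start.
- r.current_torque(): the same for the moment, N m.
- r.current_opening(): opening from 0.0 (shut) to 1.0 (fully open).
- r.current_finger_force(): force on a finger pad.
Only numpy, scipy, OpenCV 4.12 (cv2) and the standard library are available. Lean on these libraries where they do the work, as an engineer would, in place of code of your own. Each camera call takes 0.05 s, during which the arm holds its last target. There are 200 camera calls.

## Working session

There is one attempt and no reset: what is moved stays moved. The work goes in short steps, each a Python script; the robot and the scene stay as the last script left them, time stands still between calls to the robot, and variables do not carry over. Pictures are saved under pics/ and viewed, at most 10 in all, crops included, and the job is handed in when it is done.

```bash
mkdir -p pics; cat > h.py <<'E'
import numpy as np, cv2
from cell import r, optics
def save(name,f):
    im=optics.get_image(name); cv2.imwrite('pics/'+f,im["pixels"][:,:,::-1]); return im
def cloud(im):
    "world xyz per pixel from depth"
    h,w=im["depth"].shape
    K=np.array([[im["fx"],0,im["cx"]],[0,im["fy"],im["cy"]],[0,0,1]])
    uv=np.stack(np.meshgrid(np.arange(w),np.arange(h)),-1).reshape(-1,1,2).astype(float)
    n=cv2.undistortPoints(uv,K,np.array(im["D"],float)).reshape(-1,2)
    d=im["depth"].reshape(-1,1)
    p=np.hstack([n*d,d])
    T=np.linalg.inv(im["camera_from_world"])
    P=p@T[:3,:3].T+T[:3,3]; P[d[:,0]==0]=np.nan
    return P.reshape(h,w,3)
E
python3 - <<'E'
from h import *
import pickle
d={}
for n in("scene","side"): d[n]=save(n,n+'.png'); print(n,np.linalg.inv(d[n]["camera_from_world"])[:3].round(3))
pickle.dump(d,open('d.pkl','wb'))
print(r.finger_overhang,r.current_t(),r.current_ee_rot(),r.current_contact_force())
E
```

```text
scene [[ 0.788 -0.331  0.519 -0.08 ]
 [-0.615 -0.419  0.668 -0.769]
 [-0.003 -0.846 -0.534  0.683]]
side [[ 0.998  0.042 -0.046  0.593]
 [ 0.062 -0.636  0.769 -0.987]
 [ 0.003 -0.771 -0.637  0.904]]
0.022 0.1 [ 2.02484070e-01  9.79285414e-01 -5.04120529e-04 -1.56280224e-04] [-0.99995767 -0.67947653 -0.51326579]
```

View pics/scene.png

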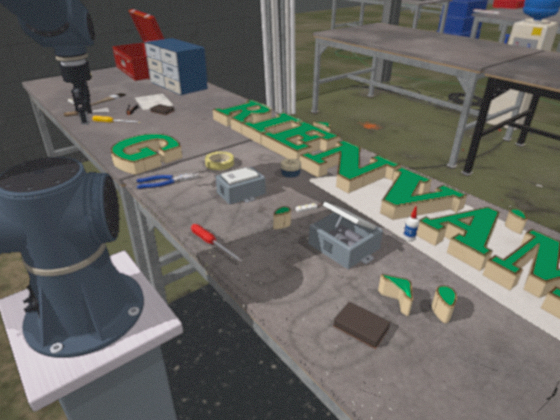

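View pics/side.png

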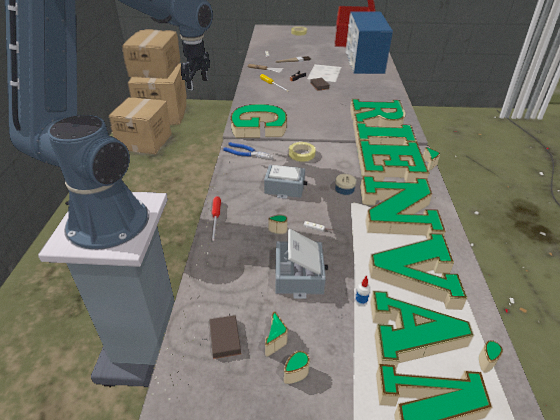

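The scene view shows the open battery box at about (345,238) and the shut fuse box at about (240,184), with the accent between them at (282,214). In the side view the boxes are at (302,262) and (285,180). Next I'll measure their tops from depth.

```bash
python3 - <<'E'
from h import *
import pickle
d=pickle.load(open('d.pkl','rb'))
boxes={'scene':{'bat':(305,195,390,270),'fuse':(208,160,270,208),'acc':(270,203,294,232)},'side':{'bat':(268,225,332,300),'fuse':(258,160,312,203),'acc':(262,210,292,236)}}
for n in d:
    P=cloud(d[n]); px=d[n]["pixels"].astype(int)
    for k,(a,b,c,e) in boxes[n].items():
        Q=P[b:e,a:c].reshape(-1,3); C=px[b:e,a:c].reshape(-1,3)
        body=(Q[:,2]>.03)&(Q[:,2]<.13)&(Q[:,0]>.3)
        body&=np.isfinite(Q[:,0])
        print(n,k,'all',np.percentile(Q[body],[1,50,99],axis=0).round(3).tolist())
        if k!='acc':
          for lo,hi in((.052,.064),(.064,.073),(.075,.13)):
            m=body&(Q[:,2]>lo)&(Q[:,2]<hi)
            if m.sum()>20:
                rc=cv2.minAreaRect((Q[m][:,:2]*1000).astype(np.float32)); print('  ',lo,m.sum(),np.round(rc[0]),np.round(rc[1]),round(rc[2],1),C[m].mean(0).round())
E
```

```text
scene bat all [[0.545, -0.258, 0.03], [0.595, -0.195, 0.052], [0.83, -0.12, 0.123]]
   0.052 624 [ 685. -185.] [278. 141.] 1.6 [109. 115. 121.]
   0.075 329 [ 614. -186.] [ 85. 112.] 1.4 [182. 182. 181.]
scene fuse all [[0.488, 0.161, 0.031], [0.541, 0.187, 0.06], [0.618, 0.26, 0.072]]
   0.052 289 [555. 212.] [ 97. 132.] 80.5 [117. 123. 128.]
   0.064 348 [553. 214.] [ 70. 115.] 83.8 [199. 199. 197.]
scene acc all [[0.516, -0.026, 0.031], [0.541, -0.015, 0.048], [0.57, 0.007, 0.052]]
side bat all [[0.552, -0.257, 0.03], [0.618, -0.206, 0.063], [0.683, -0.117, 0.123]]
   0.052 576 [ 617. -185.] [130. 146.] 1.9 [125. 133. 139.]
   0.064 94 [ 618. -188.] [121. 122.] 1.8 [163. 164. 164.]
   0.075 877 [ 619. -184.] [ 87. 114.] 2.0 [175. 176. 175.]
side fuse all [[0.494, 0.161, 0.031], [0.561, 0.188, 0.061], [0.629, 0.259, 0.073]]
   0.052 274 [561. 214.] [100. 129.] 83.8 [131. 138. 143.]
   0.064 338 [561. 208.] [ 85. 113.] 79.8 [202. 203. 202.]
side acc all [[0.519, -0.157, 0.031], [0.554, -0.016, 0.049], [0.592, 0.009, 0.123]]
```

```bash
cat >> h.py <<'E'
def quat(yaw): f=np.pi/2+yaw/2; return [np.cos(f),np.sin(f),0,0]
def place(c,yaw,th,up=0,bias=0):
    "TCP target: fingertips at the pressing place of a hatch at angle th"
    l=.080-bias
    x=.05-l*np.cos(th)+.008*np.sin(th); z=.06+l*np.sin(th)+.008*np.cos(th)+up
    return [c[0]+x*np.cos(yaw),c[1]+x*np.sin(yaw),z+r.finger_overhang]
def press(c,yaw,ths,limit=20):
    "follow the arc, then go down in small steps until the stop is felt"
    for th in ths: r.move_linear(place(c,yaw,th,.003,.005*max(th,0)/.6),vel=.08)
    f0=0
    for up in np.arange(.002,-.0125,-.001):
        r.move_linear(place(c,yaw,0,up),vel=.02)
        f=r.current_contact_force()[2]
        print('up %.3f fz %.1f tip %.4f t %.1f'%(up,f,r.current_tool_pos()[2]-r.finger_overhang,r.current_t()))
        if f>limit: return True
    return False
E
python3 - <<'E'
from h import *
c,yaw=(.616,-.185),np.deg2rad(1.9)
r.set_gripper(0.0)
r.move_to(place(c,yaw,.6,.06,.005),quat(yaw))
r.move_linear(place(c,yaw,.6,.02,.005))
print(r.current_t(),r.current_tool_pos(),r.current_contact_force())
ok=press(c,yaw,[.6,.4,.2,.05]); print(ok)
if ok:
    r.sleep(.2); print(r.current_contact_force())
    r.move_linear(place(c,yaw,0,.03),vel=.1)
    r.move_linear(place(c,yaw,0,.14),vel=.25)
    print(r.current_t())
    save("side","s2.png")
E
```

```text
4.0833 [ 0.60870215 -0.18497298  0.15103546] [-0.34248402 -1.1276612  -0.10828384]
up 0.002 fz 2.4 tip 0.0701 t 5.8
up 0.001 fz 2.3 tip 0.0690 t 6.1
up 0.000 fz 3.4 tip 0.0680 t 6.3
up -0.001 fz 3.5 tip 0.0669 t 6.6
up -0.002 fz 3.7 tip 0.0659 t 6.8
up -0.003 fz 2.1 tip 0.0648 t 7.1
up -0.004 fz 2.8 tip 0.0638 t 7.3
up -0.005 fz 5.9 tip 0.0632 t 7.6
up -0.006 fz 15.0 tip 0.0630 t 7.8
up -0.007 fz 23.1 tip 0.0629 t 8.1
True
[-10.88897384   2.12255783  23.2821314 ]
9.3917
```

View pics/s2.png

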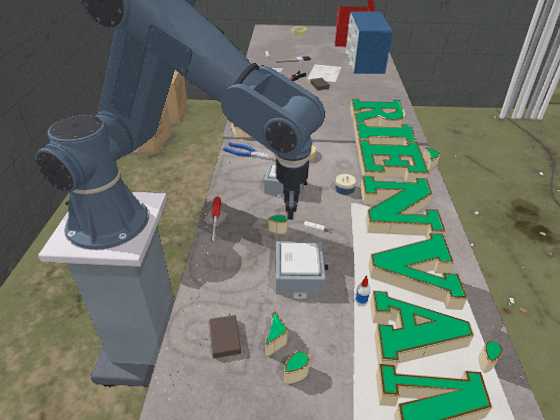

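The battery hatch now lies flat and shut at about (300,262), and the accent is still in place at (277,222). Next is the fuse hatch.

```bash
python3 - <<'E'
from h import *
c,yaw=(.559,.212),np.deg2rad(-8)
r.move_to(place(c,yaw,0,.12),quat(yaw))
r.move_linear(place(c,yaw,0,.02))
ok=press(c,yaw,[0]); print(ok)
if ok:
    r.sleep(.2)
    for th in (.1,.25,.4,.6): r.move_linear(place(c,yaw,th,.01),vel=.12)
    r.move_linear(place(c,yaw,.6,.14),vel=.25)
    r.move_to([.35,-.0,.3],quat(0))
    r.sleep(.5); print(r.current_t(),r.current_contact_force())
    save("side","s3.png"); im=save("scene","c3.png"); P=cloud(im)
    im=optics.get_image("side"); P=cloud(im)
    for k,(a,b,e,f) in {'bat':(278,240,325,280),'fuse':(262,155,308,190)}.items():
        z=P[b:f,a:e,2]; w=im["pixels"][b:f,a:e].min(-1)>165; print(k,np.nanpercentile(z[w],[5,50,95]).round(3))
E
```

```text
up 0.002 fz 0.2 tip 0.0702 t 12.4
up 0.001 fz 0.2 tip 0.0690 t 12.6
up 0.000 fz 3.0 tip 0.0681 t 12.9
up -0.001 fz 2.6 tip 0.0670 t 13.1
up -0.002 fz 3.6 tip 0.0660 t 13.4
up -0.003 fz 3.6 tip 0.0649 t 13.6
up -0.004 fz 2.3 tip 0.0639 t 13.9
up -0.005 fz 7.1 tip 0.0632 t 14.1
up -0.006 fz 16.1 tip 0.0630 t 14.4
up -0.007 fz 27.1 tip 0.0628 t 14.6
True
18.2583 [-0.14676205 -0.1765417   0.4123235 ]
bat [0.066 0.069 0.071]
fuse [0.015 0.091 0.121]
```

View pics/s3.png

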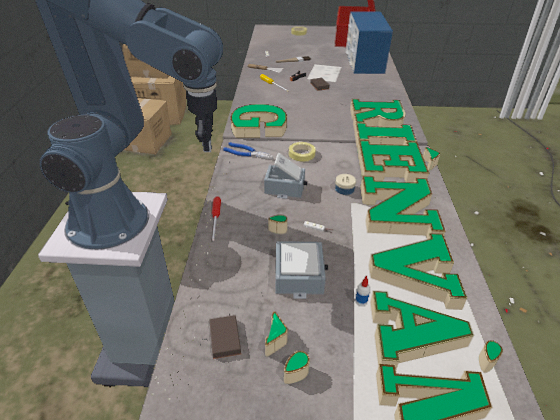

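The fuse hatch is standing open at about (287,167), with its top reading up to 0.121 m. The battery hatch is shut at (300,262), at 0.069 m. The other things on the table haven't moved and the arm is clear of everything.

```bash
python3 -c "
from cell import r
print(r.hand_in())"
```

```text
the job is handed in; nothing more can be done
None
```

The job is handed in: the battery hatch was pressed to its stop and stayed latched shut, then one press popped the fuse hatch, which was left standing open; nothing else was moved, and it took about 18 s of the 42 s allowed.

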